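# Lock the spindle brake of a record washer

### The arm

A 7-joint arm with a two-finger parallel gripper is mounted at the origin on the work surface. World frame = base frame: x ahead of the robot, y to its left, z up, the work surface at z = 0. Lengths are in m, angles in rad, forces in N, time in s.
With the tool pointing down it reaches from about 0.4 to 0.85 m from the base axis. Payload 10.4 kg.
Tool frame: the origin (TCP) lies between the finger pads; the fingertips stand 11 mm ahead of it and the grasp point (between the pads) lies 8 mm behind it; x points along the fingers, y is the direction in which the jaws open and shut, and the axes are right-handed (so a half turn about x gives the same grasp; the last joint's range is limited). The gripper opens to 87 mm and grips with 3 to 60 N. Pads are 19 mm wide; open, the fingers measure 117 mm over their backs; the gripper's body (75 mm by 190 mm) begins 51 mm behind the grasp point.
Start: joints at [-1.312, 0.332, -0.065, 1.46, 0.022, 1.35, -0.088], TCP at [0.174, 0.6, 0.234] pointing down, gripper open.
Joint ranges: [-2.6, 2.6], [-0.5, 2.12], [-1.47, 1.34], [0.16, 2.42], [-1.27, 4.41], [0.06, 2.06], [-2.6, 2.6]. Speed limits (rad/s): [2.22, 2.22, 2.79, 2.79, 3.14, 3.14, 3.14].

### API

Orientations are given as a unit quaternion [x, y, z, w].
In Python, from bench import r, cams, ticket gives the robot as it stands. The module is installed in compiled form; this text tells all that it offers.
- The arm moves only by the tool drive_tool, never from a script. Its argument "moves" is text: rows parted by semicolons, each of 5 numbers parted by spaces: the shift along the world's x, y, z in m, then the turn about the world's z in degrees, then the closure, from 0 (fully open) to 1 (shut). In form: x y z twist grip; .... A call has 1 to 20 rows; each row shifts and turns the commanded pose from where the row before left it; what a row does not reach is not made up. A row lasts 1/8 s, in which the tool goes at most 62.5 mm and 10.7 degrees, less where a joint would pass 70% of its speed; a pose out of reach is approached as far as the arm can. A call is refused whole if a number of a shift passes 0.0625 or a number of a turn 10.7, either way. A call with a gripper value outside its range is refused whole. The fingers move at their own pace and stop on an object; "newtons" is the grip in N (left out, the last holds). Time passes only in rows, so rows that do not move let the fingers close. It gives the time, the measured TCP pose, the force and the opening at its end, in the units of the state.
- r.read_state(): the state, without advancing time (a new reading comes with each control period).
- cams.camera(name): name is "scene" or "top" or "wrist"; returns a dict with "color" (480x640x3 uint8, red, green, blue), "fx", "fy", "cx", "cy" (pixels), "distortion" ([k1, k2, p1, p2, k3] as OpenCV has them; the pictures are not rectified), "extrinsics" (4x4, takes a point from camera to world coordinates). Camera axes: x right, y down, z forward; pixel columns grow to the right and rows downward; lengths in m; the calibration is good to about 2 mm. A picture is of the moment at which its call begins. There is no depth.
- ticket.close_job(): hands the job in, once; it reports no verdict.
The state is a dict: "time": time; "joint_positions": joint angles; "joint_vel": joint speeds; "joint_torque": joint torques, N m; "ee_pos": TCP position; "eef_rot": TCP orientation; "ft_force": force on the tool from outside, world axes, zero at the start; "torque": the same for the moment, N m; "width": finger opening in m.
Only numpy, scipy, OpenCV 4.12 (cv2) and the standard library are available. Lean on these libraries where they do the work, as an engineer would, in place of code of your own. Each camera call takes 0.05 s, during which the arm holds its last target.

### The job

Lock the spindle brake of the hand-crank record washer: press its spring plunger down into the housing and, while it is held down, slide the brass keeper arch along fully home over the plunger's raised tooth, so that the plunger stays trapped down when you let go. Press and push gently, with no more than 25 N on the plunger or the keeper, as the mechanism bends. Leave the weight, brush, level and screwdriver where they are.

Things in the scene. Friction and masses are not known exactly. Their poses are not given: they have to be found in the camera images.
- washer: Record washer, fixed: grey base 180 x 400 x 45 mm (own x, y, z), origin at the centre of its underside on the table. Open trough with walls up to 85 mm high on the -y half (y -190 to -20). Crank at the +y end (y 190 to 260), up to 120 mm high, no part in the job. On the +y half the brake: dark steel housing x -33 to 33, y 5 to 130 mm, top 75 mm + s over the table, axes as the washer's.
- press_mark (a point): Reference point of the washer: nominal middle of the free flat part of the plunger's top, 97 mm over the table. The brake is bolted on loosely over shims: the real plunger, arch and tooth lie up to 3 mm off in x and y and higher by s = 0 to 16 mm, unknown and not reported (feel it or see it). Plunger: aluminium bar 30 mm wide (washer x), 104 mm long, from y 33 mm before this point.
- arch_mark (a point): Reference point of the washer: nominal middle of the underside of the keeper's cross bar at keeper value 0, 39.5 mm in washer +y from press_mark, 100 mm over the table (really + s). The keeper is a brass arch straddling the plunger bar on two legs: cross bar 56 mm wide (x), 15 mm thick (y), 22 mm high. Closed fingers pressing the bar and sliding in washer +y meet its -y face and push it.
- tooth_mark (a point): Reference point of the washer: nominal middle of the top of the plunger's tooth at rest, 60 mm in washer +y from press_mark, 109.5 mm over the table (really + s). The tooth is 26 mm wide (x), 10 mm thick (y) and stands 12.5 mm above the plunger's flat top, in the arch's way until the plunger is down.
- plunger (a joint): Spring plunger, m pressed down from rest: 0 up, 0.0125 at its hard stop. The spring pushes back 3 N at 0 and 0.8 N more per mm (about 10.5 N at 9.5 mm, 13 N at the stop). At 0.0095 or more the tooth is low enough for the keeper to pass over it; at less the tooth blocks the keeper. Trapped by the keeper it stays at about 0.009 to 0.0095.
- keeper (a joint): Brass keeper arch, m slid in the washer's +y direction: starts between 0 and 0.004 (open), 0.020 at its end stop (home). It slides against 2.5 N of friction and stays where it is left. Its cross bar lies fully over the tooth from 0.018 on; at 0.020 its -y face, which the fingers push, is still 3 mm short of the tooth.
- weight: Bystander: pewter-grey turned record weight, 72 mm across, 46 mm high, loose; origin at the centre of its underside.
- brush: Bystander: black stylus brush, 70 x 24 x 24 mm, loose; origin at the centre of its underside.
- level: Bystander: bubble level, green glass tube on a steel strip, 24 x 90 x 23 mm, lying loose on the washer's base 66 mm in washer +x from the plunger; origin at the centre of its underside.
- screwdriver: Bystander: small screwdriver 140 mm long with a blue handle, lying loose.

How it is judged:
By the outcome, as a careful person would: the job done as asked, in the order asked, and still so for the second after the job is handed in, with the robot touching nothing.
It also fails if it takes over 43 s, if anything falls off the work surface, if the arm or the gripper's body presses on something with over 40 N, if the wrist force passes 120 N, or if a joint passes its speed limit or range.

## Working session

There is one attempt and no reset: what is moved stays moved. The work goes in short steps, Python scripts to look and compute and a tool call to move; the robot and the scene stay as the last step left them, time stands still between calls to the robot, and variables do not carry over. Pictures are saved under pics/ and viewed, and the job is handed in when it is done.

Besides the shell and the picture viewer there is one more tool, called after "Emit:" as a command line: name --argument value ..., lists and objects as JSON in quotes. drive_tool: Moves the arm, as the interface text tells. Its arguments: {"type":"object","properties":{"moves":{"type":"string"},"newtons":{"type":"number"}},"required":["moves"]}

```bash
mkdir -p pics; python3 - <<'E'
from bench import r,cams
import cv2,numpy as np
print({k:np.round(v,4).tolist() for k,v in r.read_state().items()})
for n in["scene","top","wrist"]:
    c=cams.camera(n);cv2.imwrite(f"pics/{n}0.png",c["color"][:,:,::-1]);print(n,c["fx"],c["fy"],c["cx"],c["cy"],c["distortion"]);print(np.round(c["extrinsics"],4))
E
```

```text
{'time': 0.0, 'joint_positions': [-1.3116, 0.3329, -0.0647, 1.4609, 0.0216, 1.3499, -0.0885], 'joint_vel': [0.0003, -0.0004, 0.0001, 0.0023, 0.0011, 0.0026, -0.0004], 'joint_torque': [-0.0014, -62.3253, 0.0239, -38.9899, -0.0614, 0.0399, 0.0001], 'ee_pos': [0.1737, 0.6, 0.2328], 'eef_rot': [0.0988, 0.7002, -0.0998, 0.7], 'ft_force': [0.4408, 0.0006, -0.7259], 'torque': [-0.0204, 0.0095, -0.0377], 'width': 0.087}
scene 432.97275071368875 432.97275071368875 315.9425930155125 233.6442709183938 [-0.09090367  0.          0.          0.          0.        ]
[[ 0.3353  0.5673 -0.7522  0.9984]
 [ 0.9421 -0.2067  0.2641 -0.2306]
 [-0.0056 -0.7972 -0.6037  0.4778]
 [ 0.      0.      0.      1.    ]]
top 515.3073075203181 515.3073075203181 322.12307617746546 233.16576157375374 [-0.1517784  0.         0.         0.         0.       ]
[[ 0.0157 -0.9983  0.0557  0.4634]
 [-0.9996 -0.0143  0.0245 -0.075 ]
 [-0.0237 -0.056  -0.9981  0.8111]
 [ 0.      0.      0.      1.    ]]
wrist 335.94705027360027 335.94705027360027 318.1302082399919 234.98935898290244 [-0.03887994  0.          0.          0.          0.        ]
[[ 0.2777  0.9232  0.2656  0.0999]
 [ 0.9607 -0.2664 -0.0785  0.622 ]
 [-0.0018  0.277  -0.9609  0.3837]
 [ 0.      0.      0.      1.    ]]
```

View pics/scene0.png

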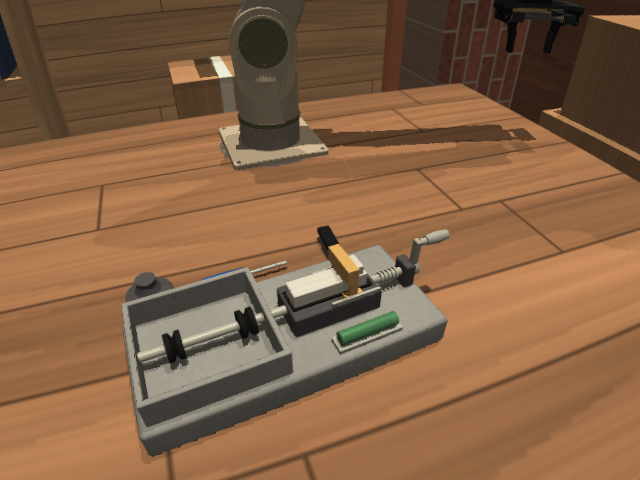

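View pics/top0.png

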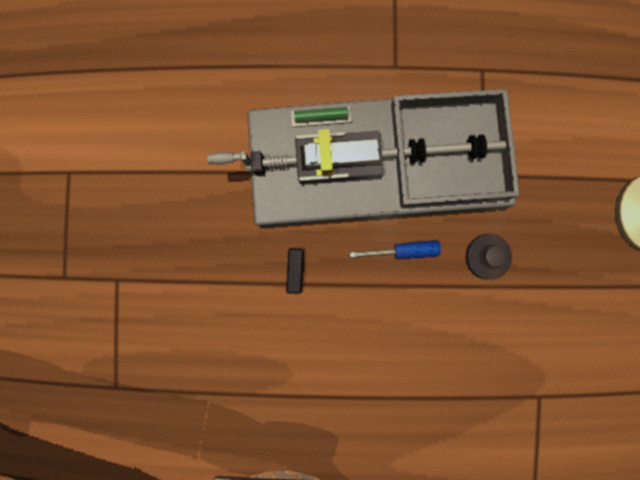

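View pics/wrist0.png

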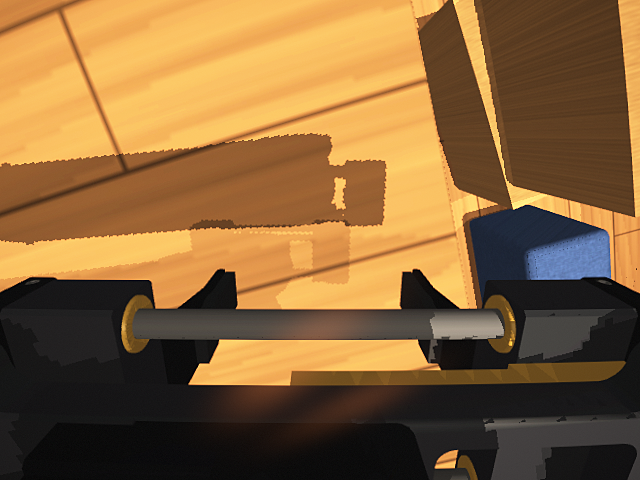

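The top view shows the washer at px (250–517, 90–225), with the crank to the left (world +y), the keeper near (325,150) and the plunger at (305–380, 152). I'll enlarge both views of the brake.

```bash
python3 - <<'E'
import cv2
a=cv2.imread("pics/top0.png");b=cv2.imread("pics/scene0.png")
cv2.imwrite("pics/topz.png",cv2.resize(a[95:215,240:400],None,fx=5,fy=5,interpolation=cv2.INTER_CUBIC))
cv2.imwrite("pics/scz.png",cv2.resize(b[220:355,260:440],None,fx=4.4,fy=4.4,interpolation=cv2.INTER_CUBIC))
E
```

```text
(no output)
```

View pics/topz.png

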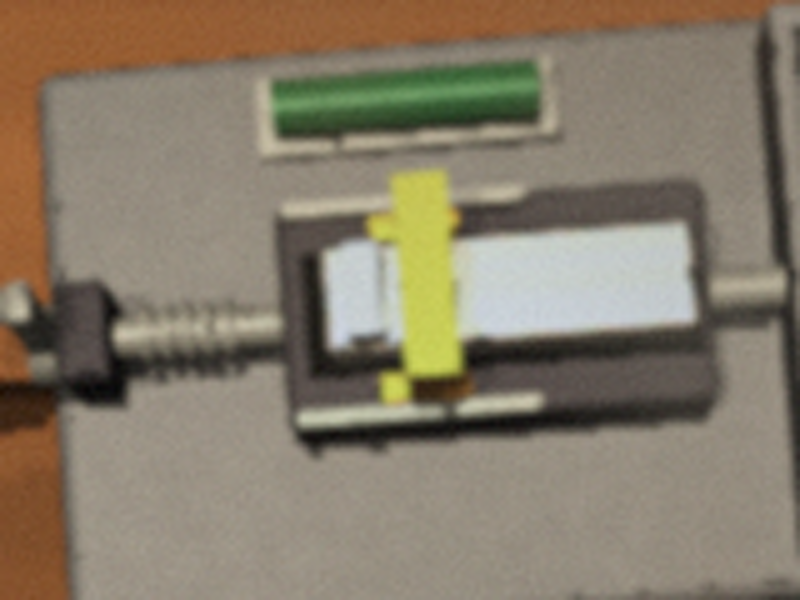

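View pics/scz.png

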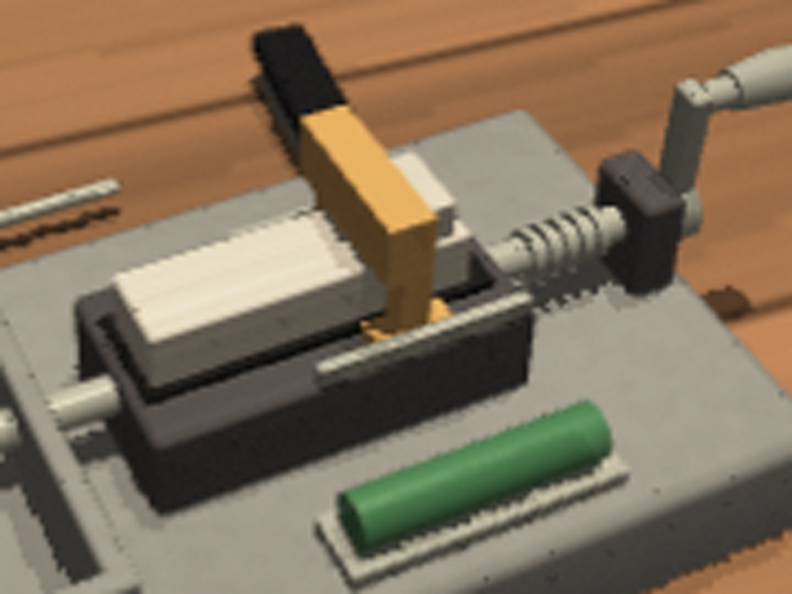

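```bash
cat >h.py <<'E'
from bench import r,cams
import cv2,numpy as np
C={}
def cam(n):
    if n not in C:C[n]=cams.camera(n)
    return C[n]
def ray(n,px):
    c=cam(n);K=np.array([[c["fx"],0,c["cx"]],[0,c["fy"],c["cy"]],[0,0,1.]])
    u=cv2.undistortPoints(np.array([[px]],float),K,np.array(c["distortion"])).ravel()
    d=c["extrinsics"][:3,:3]@np.array([u[0],u[1],1]);return c["extrinsics"][:3,3],d/np.linalg.norm(d)
def plane(n,px,z):
    o,d=ray(n,px);return o+d*(z-o[2])/d[2]
def tri(a,b,na="top",nb="scene"):
    o,d=ray(na,a);p,e=ray(nb,b)
    s=np.linalg.lstsq(np.c_[d,-e],p-o,rcond=None)[0]
    A=o+d*s[0];B=p+e*s[1];return (A+B)/2,np.linalg.norm(A-B)*1e3
E
python3 - <<'E'
from h import *
T=lambda x,y:(240+x/5-.4,95+y/5-.4)
S=lambda x,y:(260+x/4.4-.4,220+y/4.4-.4)
P={"archNL":((446,170),(387,232)),"archNR":((392,172),(436,215)),"archFL":((464,373),(300,115)),"archFR":((412,377),(345,105)),
"plN":((690,222),(155,342)),"plF":((698,325),(115,280)),"housN":((702,187),(155,445)),"toothNR":((326,252),(455,208)),
"levelNR":((262,79),(628,467))}
for k,(a,b) in P.items():
    p,e=tri(T(*a),S(*b));print(k,np.round(p*1e3,1),round(e,1))
# base corners z=.045, top
for px in[(249,111.5),(255,224),(506,91),(516,207)]:
    print(px,np.round(plane("top",px,.045)*1e3,1))
print("level",[np.round(plane("top",T(*q),.05)*1e3,1) for q in[(258,79),(265,156),(555,57),(558,133)]])
E
```

```text
archNL [644.  -65.4 124.1] 0.9
archNR [643.2 -50.6 125. ] 0.5
archFL [588.2 -70.5 124.6] 0.3
archFR [587.2 -56.1 123.7] 1.1
plN [ 637.2 -132.6   97.9] 1.8
plF [ 608.1 -135.3   96.3] 1.3
housN [ 653.3 -138.2   74.7] 1.3
toothNR [624.4 -33.4 107. ] 3.5
levelNR [690.6  -7.5  54. ] 1.1
(249, 111.5) [691.3  58.9  45. ]
(255, 224) [518.4  44.7  45. ]
(506, 91) [ 731.1 -338.1   45. ]
(516, 207) [ 550.  -349.3   45. ]
level [array([691.6,  -6.5,  50. ]), array([667.6,  -9.2,  50. ]), array([699.2, -96.4,  50. ]), array([675.5, -97.5,  50. ])]
```

```bash
python3 - <<'E'
from h import *
from scipy.spatial.transform import Rotation as R
s=r.read_state();M=R.from_quat(s["eef_rot"]).as_matrix();print(np.round(M,3));print(s["time"],s["ee_pos"],np.degrees(np.arctan2(M[1,1],M[0,1])))
E
```

```text
[[-0.     0.278  0.961]
 [-0.001  0.961 -0.278]
 [-1.    -0.001 -0.   ]]
0.25 [0.17373282 0.60021665 0.23320196] 73.85690836245905
```

Emit:
drive_tool --moves "0.0278 -0.0432 0 -4.3 1; 0.0278 -0.0432 0 -4.3 1; 0.0278 -0.0432 0 -4.3 1; 0.0278 -0.0432 0 -4.3 1; 0.0278 -0.0432 0 -4.3 1; 0.0278 -0.0432 0 -4.3 1; 0.0278 -0.0432 0 -4.3 1; 0.0278 -0.0432 0 -4.3 1; 0.0278 -0.0432 0 -4.3 1; 0.0278 -0.0432 0 -4.3 1; 0.0278 -0.0432 0 -4.3 1; 0.0278 -0.0432 0 -4.3 1; 0.0278 -0.0432 0 -4.3 1; 0.0278 -0.0432 0 -4.3 1; 0.0278 -0.0432 0 -4.3 1; 0.0278 -0.0432 0 -4.3 1; 0 0 -0.02 0 1; 0 0 -0.02 0 1; 0 0 0 0 1; 0 0 0 0 1" --newtons 20

```text
time: 2.75
ee_pos: [0.6189, -0.0908, 0.1945]
eef_rot: [0.478, 0.521, -0.477, 0.522]
ft_force: [0.8, -0.4, -0.0]
width: 0.0006
```

```bash
python3 - <<'E'
from h import *
from scipy.spatial.transform import Rotation as R
s=r.read_state();M=R.from_quat(s["eef_rot"]).as_matrix();print(np.round(M,3));print(s["time"],s["ee_pos"],s["ft_force"],s["width"],np.degrees(np.arctan2(M[1,1],M[0,1])))
for n in["scene","wrist"]: cv2.imwrite(f"pics/{n}1.png",cam(n)["color"][:,:,::-1])
E
```

```text
[[ 0.001  0.996  0.088]
 [-0.     0.088 -0.996]
 [-1.     0.001  0.   ]]
2.75 [ 0.6188901  -0.09077833  0.19446045] [ 0.77615625 -0.37268456 -0.01451252] 0.0006446178001342322 5.068472434908471
```

View pics/scene1.png

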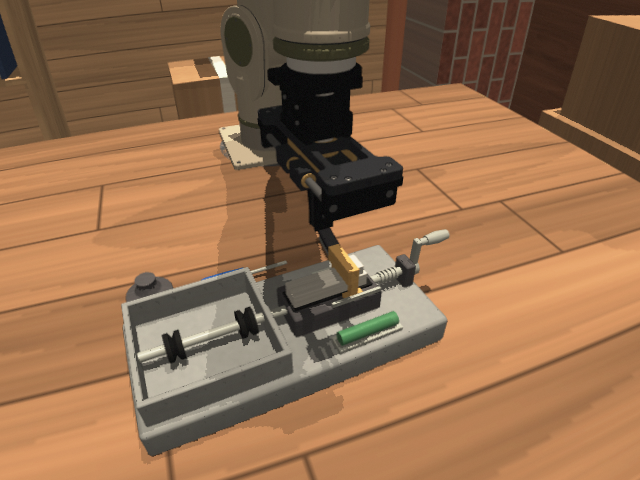

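View pics/wrist1.png

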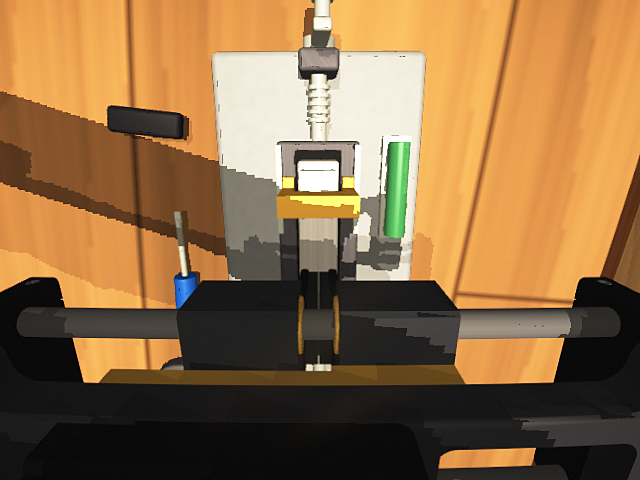

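The fingers are shut, centred over the bar and aligned at 5°. The wrist view shows the arch at (318,205) ahead of them. Triangulation puts s at about 0–2 mm. I'll go down to near the bar, then feel for contact.

Emit:
drive_tool --moves "0 0 -0.03 0 1; 0 0 -0.03 0 1; 0 0 -0.012 0 1; 0 0 -0.004 0 1; 0 0 0 0 1"

```text
time: 3.48
ee_pos: [0.6191, -0.091, 0.1185]
eef_rot: [0.478, 0.521, -0.477, 0.522]
ft_force: [0.9, -0.6, -0.3]
width: 0.0005
```

Emit:
drive_tool --moves "0 0 -0.002 0 1; 0 0 -0.002 0 1; 0 0 0 0 1; 0 0 0 0 1"

```text
time: 3.98
ee_pos: [0.6186, -0.0908, 0.1137]
eef_rot: [0.478, 0.522, -0.477, 0.522]
ft_force: [-0.2, 0.0, -0.8]
width: 0.0006
```

Emit:
drive_tool --moves "0 0 -0.002 0 1; 0 0 -0.002 0 1; 0 0 0 0 1; 0 0 0 0 1"

```text
time: 4.47
ee_pos: [0.6186, -0.0908, 0.1095]
eef_rot: [0.477, 0.522, -0.477, 0.522]
ft_force: [-0.4, 0.7, 0.3]
width: 0.0004
```

Emit:
drive_tool --moves "0 0 -0.001 0 1; 0 0 -0.001 0 1; 0 0 0 0 1; 0 0 0 0 1"

```text
time: 4.97
ee_pos: [0.6186, -0.0909, 0.1077]
eef_rot: [0.478, 0.522, -0.477, 0.522]
ft_force: [-2.2, -0.6, 4.9]
width: 0.0005
```

Emit:
drive_tool --moves "0 0 -0.001 0 1; 0 0 -0.001 0 1; 0 0 0 0 1; 0 0 0 0 1"

```text
time: 5.48
ee_pos: [0.6186, -0.0909, 0.1057]
eef_rot: [0.478, 0.522, -0.477, 0.522]
ft_force: [-3.2, 0.1, 5.4]
width: 0.0004
```

Emit:
drive_tool --moves "0 0 -0.001 0 1; 0 0 -0.001 0 1; 0 0 0 0 1; 0 0 0 0 1"

```text
time: 5.98
ee_pos: [0.6186, -0.0909, 0.1039]
eef_rot: [0.478, 0.522, -0.477, 0.522]
ft_force: [-3.2, -0.1, 8.0]
width: 0.0001
```

Emit:
drive_tool --moves "0 0 -0.001 0 1; 0 0 -0.001 0 1; 0 0 -0.001 0 1; 0 0 0 0 1; 0 0 0 0 1"

```text
time: 6.6
ee_pos: [0.6186, -0.0909, 0.1011]
eef_rot: [0.478, 0.521, -0.477, 0.522]
ft_force: [-4.5, 0.1, 9.8]
width: 0.0005
```

Emit:
drive_tool --moves "0 0 -0.001 0 1; 0 0 -0.001 0 1; 0 0 0 0 1; 0 0 0 0 1"

```text
time: 7.1
ee_pos: [0.6187, -0.0909, 0.0993]
eef_rot: [0.478, 0.521, -0.477, 0.522]
ft_force: [-4.6, 1.6, 11.0]
width: 0.0005
```

Emit:
drive_tool --moves "0 0 -0.001 0 1; 0 0 0 0 1; 0 0 0 0 1"

```text
time: 7.48
ee_pos: [0.6187, -0.0909, 0.0984]
eef_rot: [0.478, 0.521, -0.477, 0.522]
ft_force: [-4.7, 0.8, 12.1]
width: 0.0004
```

Emit:
drive_tool --moves "-0.0001 0.001 0 0 1; -0.0002 0.002 0 0 1; -0.0002 0.002 0 0 1; -0.0002 0.002 0 0 1; -0.0001 0.001 0 0 1; 0 0 0 0 1"

```text
time: 8.22
ee_pos: [0.6191, -0.0862, 0.0992]
eef_rot: [0.478, 0.519, -0.478, 0.523]
ft_force: [1.0, -8.4, 11.5]
width: 0.0007
```

Emit:
drive_tool --moves "-0.0001 0.001 0 0 1; -0.0001 0.001 0 0 1; -0.0001 0.001 0 0 1; -0.0001 0.001 0 0 1; 0 0 0 0 1"

```text
time: 8.85
ee_pos: [0.6189, -0.0822, 0.0994]
eef_rot: [0.478, 0.519, -0.478, 0.523]
ft_force: [0.3, -7.1, 11.5]
width: 0.0003
```

Emit:
drive_tool --moves "-0.0001 0.001 0 0 1; -0.0001 0.001 0 0 1; -0.0001 0.001 0 0 1; 0 0 0 0 1"

```text
time: 9.35
ee_pos: [0.6187, -0.0791, 0.0993]
eef_rot: [0.478, 0.519, -0.478, 0.523]
ft_force: [0.8, -8.3, 11.0]
width: 0.0004
```

The fingers drag on the bar with about 8 N and the tool has risen about 1 mm. I'll press slightly deeper before meeting the keeper.

Emit:
drive_tool --moves "0 0 -0.001 0 1; 0 0 -0.0005 0 1; 0 0 0 0 1; 0 0 0 0 1"

```text
time: 9.85
ee_pos: [0.6187, -0.0791, 0.098]
eef_rot: [0.478, 0.519, -0.478, 0.523]
ft_force: [0.1, -7.4, 12.0]
width: 0.0003
```

Emit:
drive_tool --moves "-0.0001 0.001 0 0 1; -0.0001 0.001 0 0 1; -0.0001 0.001 0 0 1; 0 0 0 0 1"

```text
time: 10.35
ee_pos: [0.6185, -0.0773, 0.0981]
eef_rot: [0.478, 0.518, -0.478, 0.523]
ft_force: [1.0, -10.9, 12.0]
width: 0.0005
```

Emit:
drive_tool --moves "-0.0001 0.001 0 0 1; -0.0001 0.001 0 0 1; -0.0001 0.001 0 0 1; 0 0 0 0 1"

```text
time: 10.85
ee_pos: [0.6183, -0.0743, 0.0981]
eef_rot: [0.478, 0.518, -0.478, 0.523]
ft_force: [0.9, -11.6, 11.4]
width: 0.0006
```

Emit:
drive_tool --moves "-0.0001 0.001 0 0 1; -0.0001 0.001 0 0 1; -0.0001 0.001 0 0 1; 0 0 0 0 1"

```text
time: 11.35
ee_pos: [0.618, -0.0713, 0.0981]
eef_rot: [0.478, 0.518, -0.478, 0.523]
ft_force: [2.3, -11.4, 11.7]
width: 0.0006
```

Emit:
drive_tool --moves "-0.0001 0.001 0 0 1; -0.0001 0.001 0 0 1; 0 0 0 0 1"

```text
time: 11.72
ee_pos: [0.6178, -0.0693, 0.0981]
eef_rot: [0.478, 0.518, -0.478, 0.523]
ft_force: [2.8, -12.1, 11.8]
width: 0.0008
```

Emit:
drive_tool --moves "-0.0001 0.001 0 0 1; -0.0001 0.001 0 0 1; 0 0 0 0 1"

```text
time: 12.1
ee_pos: [0.6176, -0.0672, 0.0981]
eef_rot: [0.478, 0.518, -0.478, 0.523]
ft_force: [2.1, -11.1, 12.1]
width: 0.0004
```

Emit:
drive_tool --moves "-0.0001 0.001 0 0 1; -0.0001 0.001 0 0 1; 0 0 0 0 1"

```text
time: 12.48
ee_pos: [0.6174, -0.0652, 0.0981]
eef_rot: [0.478, 0.518, -0.478, 0.523]
ft_force: [1.8, -11.5, 11.7]
width: 0.0003
```

The keeper is sliding freely past the tooth. I'll continue in 2 mm steps and watch for the end stop.

Emit:
drive_tool --moves "-0.0001 0.001 0 0 1; -0.0001 0.001 0 0 1; 0 0 0 0 1"

```text
time: 12.85
ee_pos: [0.6173, -0.0632, 0.0981]
eef_rot: [0.478, 0.518, -0.478, 0.523]
ft_force: [1.7, -11.6, 12.5]
width: 0.0004
```

Emit:
drive_tool --moves "-0.0001 0.001 0 0 1; 0 0.0005 0 0 1; 0 0 0 0 1"

```text
time: 13.22
ee_pos: [0.6171, -0.0618, 0.0981]
eef_rot: [0.478, 0.518, -0.478, 0.523]
ft_force: [2.2, -12.0, 12.0]
width: 0.0007
```

Emit:
drive_tool --moves "-0.0001 0.001 0 0 1; 0 0 0 0 1"

```text
time: 13.48
ee_pos: [0.6171, -0.0608, 0.0981]
eef_rot: [0.478, 0.518, -0.478, 0.523]
ft_force: [1.7, -11.1, 12.2]
width: 0.0004
```

Emit:
drive_tool --moves "-0.0001 0.001 0 0 1; 0 0 0 0 1"

```text
time: 13.72
ee_pos: [0.617, -0.0604, 0.0981]
eef_rot: [0.478, 0.518, -0.479, 0.523]
ft_force: [2.6, -13.6, 11.3]
width: 0.0005
```

Emit:
drive_tool --moves "-0.0001 0.001 0 0 1; 0 0 0 0 1"

```text
time: 13.98
ee_pos: [0.617, -0.0604, 0.0981]
eef_rot: [0.478, 0.517, -0.479, 0.524]
ft_force: [3.4, -15.3, 10.4]
width: 0.0009
```

```bash
python3 - <<'E'
from h import *
for n in["scene","wrist"]: cv2.imwrite(f"pics/{n}2.png",cam(n)["color"][:,:,::-1])
b=cv2.imread("pics/scene2.png");cv2.imwrite("pics/scz2.png",cv2.resize(b[220:355,260:440],None,fx=4.4,fy=4.4,interpolation=cv2.INTER_CUBIC))
b=cv2.imread("pics/wrist2.png");cv2.imwrite("pics/wrz2.png",cv2.resize(b[100:300,220:420],None,fx=3,fy=3,interpolation=cv2.INTER_CUBIC))
E
```

```text
(no output)
```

View pics/scz2.png

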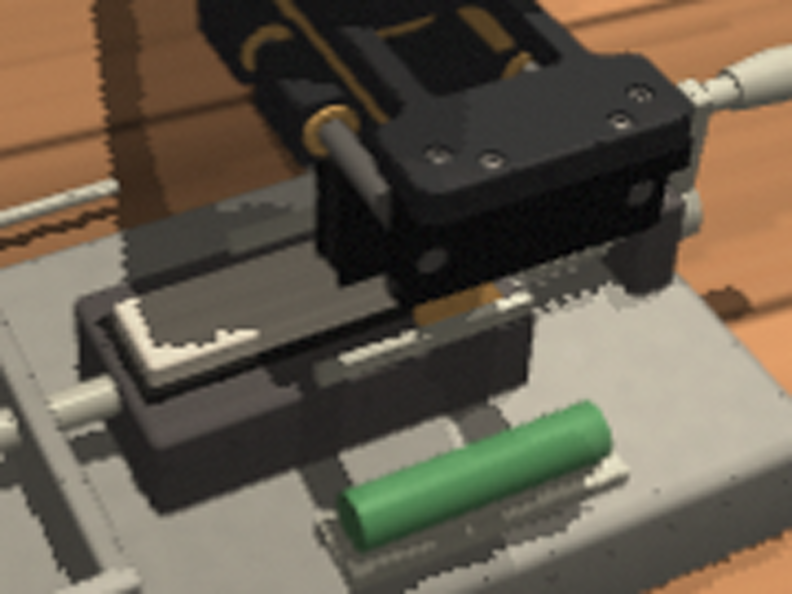

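View pics/wrz2.png

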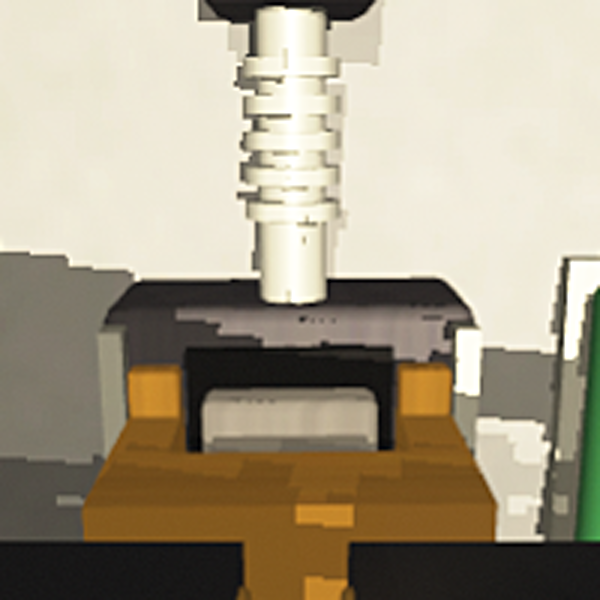

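It stalled at y = -0.0604 while the force rose, so the keeper is against its end stop. The wrist crop shows the arch over the tooth, with only the bar's end visible behind it. Next I'll ease off backwards and lift.

Emit:
drive_tool --moves "0.0001 -0.001 0 0 1; 0.0001 -0.001 0.0005 0 1; 0.0001 -0.001 0.0005 0 1; 0.0001 -0.001 0.0005 0 1; 0.0001 -0.001 0 0 1; 0 0 0 0 1"

```text
time: 14.82
ee_pos: [0.617, -0.0607, 0.0991]
eef_rot: [0.478, 0.52, -0.477, 0.523]
ft_force: [-0.0, -3.5, 10.7]
width: 0.0004
```

Emit:
drive_tool --moves "0.0002 -0.002 0.0005 0 1; 0.0002 -0.002 0.0005 0 1; 0.0002 -0.002 0.0005 0 1; 0 0 0 0 1"

```text
time: 15.32
ee_pos: [0.6172, -0.0633, 0.0999]
eef_rot: [0.478, 0.522, -0.476, 0.522]
ft_force: [-0.5, 5.9, 9.8]
width: 0.0005
```

Emit:
drive_tool --moves "0.0001 -0.001 0.002 0 1; 0.0001 -0.001 0.002 0 1; 0 0 0.002 0 1; 0 0 0.002 0 1; 0 0 0 0 1"

```text
time: 15.95
ee_pos: [0.6164, -0.0674, 0.1072]
eef_rot: [0.478, 0.521, -0.477, 0.522]
ft_force: [0.7, -0.4, -0.1]
width: 0.0002
```

At a height where the free plunger would still push back, the force is zero, so it is trapped. I'll lift clear and look.

Emit:
drive_tool --moves "0 -0.005 0.01 0 1; 0 -0.005 0.03 0 1; 0 0 0.05 0 1; 0 0 0.05 0 1; -0.03 0.05 0 0 1; -0.03 0.05 0 0 1; -0.03 0.05 0 0 1; -0.03 0.05 0 0 1; -0.03 0.05 0 0 1; -0.03 0.05 0 0 1; -0.03 0.05 0 0 1; 0 0 0 0 1; 0 0 0 0 1"

```text
time: 17.58
ee_pos: [0.4069, 0.2718, 0.2475]
eef_rot: [0.478, 0.521, -0.477, 0.522]
ft_force: [0.2, -0.4, -0.0]
width: 0.0004
```

```bash
python3 - <<'E'
from h import *
print(r.read_state()["time"])
for n in["scene","top"]: cv2.imwrite(f"pics/{n}3.png",cam(n)["color"][:,:,::-1])
a=cv2.imread("pics/top3.png");b=cv2.imread("pics/scene3.png")
cv2.imwrite("pics/topz3.png",cv2.resize(a[95:215,240:400],None,fx=5,fy=5,interpolation=cv2.INTER_CUBIC))
cv2.imwrite("pics/scz3.png",cv2.resize(b[220:355,260:440],None,fx=4.4,fy=4.4,interpolation=cv2.INTER_CUBIC))
E
```

```text
17.575
```

View pics/topz3.png

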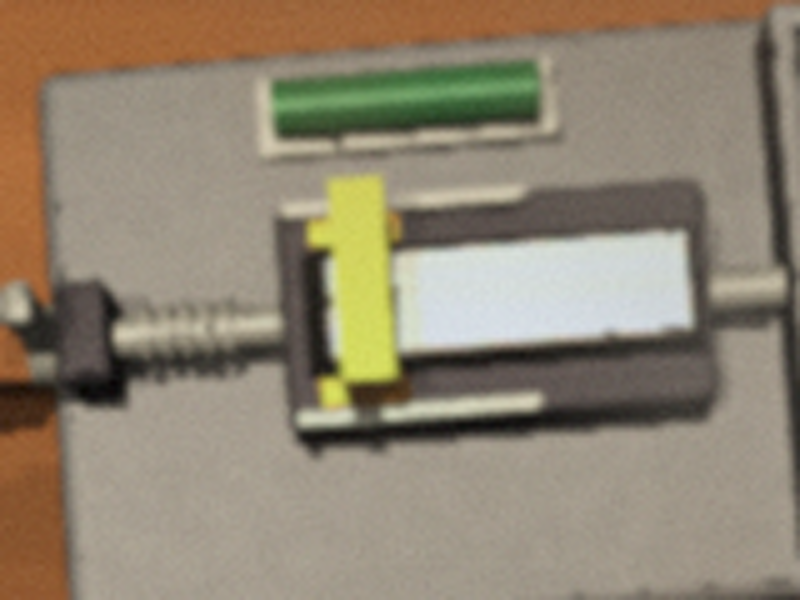

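View pics/scz3.png

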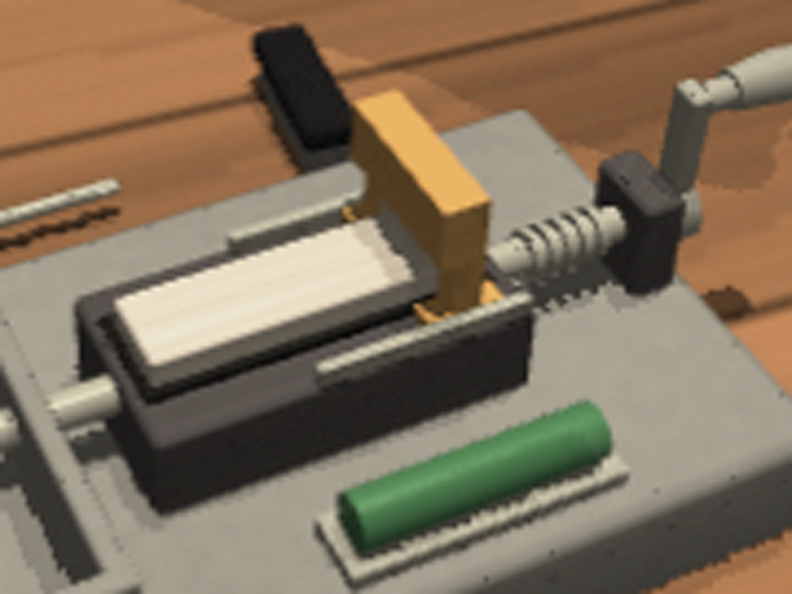

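View pics/top3.png

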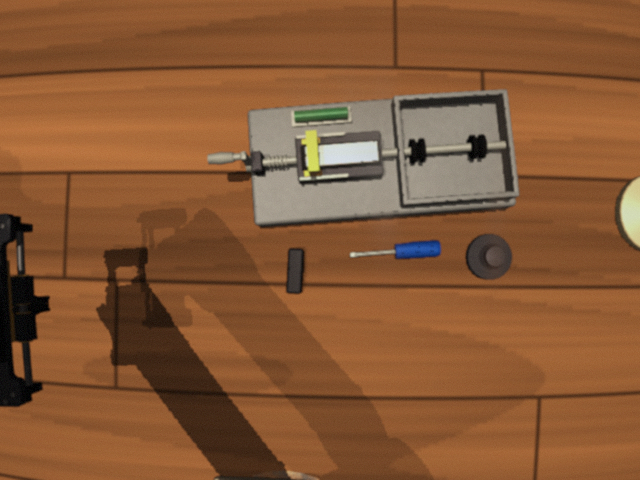

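```bash
python3 - <<'E'
from h import *
T=lambda x,y:(240+x/5-.4,95+y/5-.4)
S=lambda x,y:(260+x/4.4-.4,220+y/4.4-.4)
for k,a,b in[("archNL",(383,176),(440,209)),("archNR",(329,178),(488,203)),("archFL",(399,379),(357,106)),("archFR",(345,382),(398,92)),("plN",(688,232),(155,365)),("plF",(694,330),(115,300))]:
    p,e=tri(T(*a),S(*b));print(k,np.round(p*1e3,1),round(e,1))
a=cv2.absdiff(cv2.imread("pics/top0.png"),cv2.imread("pics/top3.png")).max(2)
for n,(y0,y1,x0,x1) in dict(level=(105,128,288,354),brush=(245,297,284,306),driver=(238,262,348,442),weight=(232,280,465,514)).items(): print(n,(a[y0:y1,x0:x1]>60).sum())
E
```

```text
archNL [641.8 -48.4 125.5] 1.1
archNR [641.7 -33.6 123.2] 1.0
archFL [587.  -52.3 122.1] 1.5
archFR [585.8 -38.1 122.8] 0.8
plN [ 636.7 -132.8   88.3] 1.9
plF [ 608.1 -135.3   88.3] 0.5
level 0
brush 0
driver 0
weight 0
```

```bash
python3 -c "
from bench import ticket
print(ticket.close_job())"
```

```text
the job is handed in; nothing more can be done
None
```

The spindle brake is locked: the plunger is trapped down and the keeper is over its tooth. I handed the job in at about 17.6 s of the 43 s allowed. I pressed the plunger about 11 mm with closed fingers and, holding it down, slid the keeper along until it hit its end stop. I then backed off and lifted clear.

**Forces:** the press on the plunger read at most 12.5 N. The sideways reading peaked at 15.3 N, and about 7–8 N of that was the fingers dragging on the bar. Readings come only at the end of each move.

**Plunger:** after release the bar's top sits at about 88 mm, down from about 97 mm. The force was zero at a height where a free plunger would still have pushed back, so it is trapped.

**Keeper:** it moved about 17.5 mm and stalled while the push kept rising, which points to its end stop. Measured against the bar in the camera views it sits at about 19 mm, with an error of about 1.5 mm. That is past the 18 mm needed but does not by itself prove the full 20 mm; the stall is the stronger evidence.

**Bystanders:** the level, brush, screwdriver and weight show no change between the first and last top pictures.

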